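# Put the loaded disc on air

### The job

Put the disc on air with the fingertips, without lifting anything: push the player's open disc tray fully shut, then push the fader with the blue cap all the way up (away from you), and then press the blue start button on the same channel right down and let it come back up. Do not shove the player across the desk, and leave the yellow and white channels and everything else on the desk as they are.

Things in the scene. Friction and masses are not known exactly. Their poses are not given: they have to be found in the camera images.
- player: Disc player, a dark steel box 240 mm deep, 250 mm wide, 75 mm high, with an aluminium fascia on the side towards the robot. 3.5 kg, standing loose on rubber feet; a sideways push above roughly 15 to 30 N slides it. Origin on the desk under the middle of the fascia; the body runs from x = 0 (fascia) to x = +240 mm, y = +-125 mm; x points from the fascia into the player (the way the tray closes), z up. It may stand left or right of the console
- tray_front (a point): Centre of the outer face of the tray's blue front plate: 150 mm wide (along the player's y), 30 mm high (34 to 64 mm above the desk, so this point is 49 mm up), 8 mm thick, upright. When the tray is shut this face stands 10 mm in front of the fascia. The axes are those of the player
- tray (a joint): How far the disc tray is out of the player, in m: 0 = shut, 0.115 = fully out (towards the robot side). Slides straight along the player's x with about 2 N of friction and some damping; it stays where it is left and stops hard at 0. A silver disc 120 mm across lies in it
- console: Fixed sound console, a dark base 250 mm (x) by 285 mm (y), 20 mm high, carrying three grey channel strips side by side 90 mm apart, in any order of colour. Origin on the desk under its centre; x points away from the robot side, along which the faders slide
- strip_blue: Channel strip with the blue fader and blue button: 240 mm (x) by 84 mm (y) by 20 mm, on the console, its flat top 40 mm above the desk. Origin at the centre of its underside, 20 mm above the desk; x points away from the robot side. The button is centred at x = -96 mm, y = 0; the fader cap's centre runs along y = 0 from x = -15 mm (joint 0) to x = +75 mm (joint 0.09)
- fader_blue_top (a point): Centre of the top of the blue fader cap. The cap is a block 20 mm (x, along its travel) by 28 mm (y) by 24 mm high, from 2 mm to 26 mm above the strip's top; its top is 66 mm above the desk. The axes are those of the strip
- fader_blue (a joint): Position of the blue fader in m: 0 = right down (nearest the robot), 0.09 = right up (farthest away), with hard stops; about 1.2 N of friction, stays where it is left
- start_blue_top (a point): Centre of the top of the round blue start button, 28 mm across, 58 mm above the desk when up; it stands 6 mm proud of its round black housing (44 mm across, 12 mm high, on the strip's top), flush with it when fully down; pressed straight down
- start_blue (a joint): Travel of the blue start button in m: 0 = up, 0.006 = fully down (about 4 N); a spring brings it back up
- fader_yellow_top (a point): Centre of the top of the yellow fader cap (not part of the job). The cap is a block 20 mm (x, along its travel) by 28 mm (y) by 24 mm high, from 2 mm to 26 mm above the strip's top; its top is 66 mm above the desk. The axes are those of the strip
- start_yellow_top (a point): Centre of the top of the round yellow start button (not part of the job), 28 mm across, 58 mm above the desk when up; it stands 6 mm proud of its round black housing (44 mm across, 12 mm high, on the strip's top), flush with it when fully down; pressed straight down
- start_yellow (a joint): Travel of the yellow start button in m (not part of the job): 0 = up, 0.006 = fully down (about 4 N); a spring brings it back up
- fader_white_top (a point): Centre of the top of the white fader cap (not part of the job). The cap is a block 20 mm (x, along its travel) by 28 mm (y) by 24 mm high, from 2 mm to 26 mm above the strip's top; its top is 66 mm above the desk. The axes are those of the strip
- start_white_top (a point): Centre of the top of the round white start button (not part of the job), 28 mm across, 58 mm above the desk when up; it stands 6 mm proud of its round black housing (44 mm across, 12 mm high, on the strip's top), flush with it when fully down; pressed straight down
- start_white (a joint): Travel of the white start button in m (not part of the job): 0 = up, 0.006 = fully down (about 4 N); a spring brings it back up
- disc_case: Bystander, to be left alone: flat orange disc case, 125 x 142 x 10 mm, lying loose on top of the player (75 mm above the desk); origin at the centre of its underside
- stopwatch: Bystander, to be left alone: black stopwatch, a disc 48 mm across and 14 mm high, lying on the desk in front, between the player and the console; origin at the centre of its underside
- mug: Bystander, to be left alone: white mug, 80 mm across, 90 mm high, handle along its +y; origin at the centre of its underside
- flask: Bystander, to be left alone: blue flask, 68 mm across, 150 mm high; origin at the centre of its underside
- marker: Bystander, to be left alone: red marker pen, 130 x 14 x 14 mm, lying on the desk along its x; origin at the centre of its underside
- sponge_mic: Bystander, to be left alone: microphone with a brown foam ball on a heavy round foot 120 mm across, 175 mm high in all; origin at the centre of its underside

How it is judged:
By the outcome, as a careful person would: the job done as asked, in the order asked, and still so for the second after the job is handed in, with the robot touching nothing.
It also fails if it takes over 51 s, if anything falls off the work surface, if the arm or the gripper's body presses on something with over 40 N, if the wrist force passes 120 N, or if a joint passes its speed limit or range.

### The arm

A 7-joint arm with a two-finger parallel gripper is mounted at the origin on the work surface. World frame = base frame: x ahead of the robot, y to its left, z up, the work surface at z = 0. Lengths are in m, angles in degrees, forces in N, time in s.
With the tool pointing down it reaches from about 0.425 to 0.875 m from the base axis. Payload 4.7 kg.
Tool frame: the origin (TCP) lies between the finger pads; the fingertips stand 14 mm ahead of it and the grasp point (between the pads) lies 5 mm behind it (env.tip_reach is the distance from the TCP to the fingertips, in m); z points along the fingers, y is the direction in which the jaws open and shut (so a half turn about z gives the same grasp; the last joint's range is limited). The gripper opens to 87 mm and grips with 3 to 60 N. Pads are 19 mm wide; open, the fingers measure 117 mm over their backs; the gripper's body (75 mm by 190 mm) begins 51 mm behind the grasp point.
Start: joints at [66.354, 18.392, -4.016, 83.108, 1.295, 78.541, -3.26], TCP at [0.269, -0.592, 0.237] pointing down, gripper open.
Joint ranges: [-163.93, 163.93], [-17.29, 119.83], [-79.2, 71.16], [3.27, 140.29], [-89.18, 269.18], [5.43, 117.66], [-154.24, 154.24]. Speed limits (degrees/s): [147.25, 147.25, 180, 180, 180, 180, 180].

### API

Orientations are given as [roll, pitch, yaw] about the fixed x, y, z axes, in that order (R = Rz(yaw) Ry(pitch) Rx(roll)).
In Python, from cell import env gives the robot as it stands. The module is installed in compiled form; this text tells all that it offers.
- The arm moves only by the shell command python3 -m pendant 'ROWS' [FORCE]. ROWS is JSON, a list of rows, each an object of numbers: "rx", "ry", "rz": the turn, a rotation vector about the tool's x, y, z in degrees; "tx", "ty", "tz": the shift along the tool's x, y, z in mm; "jaw": the finger opening in mm, from 0 to 87. In form: [{"rx": .., "ry": .., "rz": .., "tx": .., "ty": .., "tz": .., "jaw": ..}, ...]. A call has 1 to 20 rows; each row shifts and turns the commanded pose from where the row before left it, along the tool's axes as they then stand; what a row does not reach is not made up. A row lasts 1/12 s, in which the tool goes at most 41.7 mm and 7.16 degrees, less where a joint would pass 70% of its speed; a pose out of reach is approached as far as the arm can. A call with a gripper value outside its range is refused whole. The fingers move at their own pace and stop on an object; FORCE is the grip in N (left out, the last holds). Time passes only in rows, so rows that do not move let the fingers close. It gives the time, the measured TCP pose, the force and the opening at its end, in the units of the state.
- env.get_obs(): the state, without advancing time (a new reading comes with each control period).
- env.read_camera(name): name is "scene" or "top"; returns a dict with "img" (384x512x3 uint8, red, green, blue), "range_z" (384x512 float32, m along the optical axis (not along the pixel's ray), 0 where there is no reading), "vertical_fov" (degrees; the focal length in pixels is half the picture's height over the tangent of half this angle, whatever the lens; pixels are square), "cx", "cy" (the principal point, pixels), "world_to_cam" (4x4, takes a point from world to camera coordinates). Camera axes: x right, y up, looking along -z (the intrinsics and any distortion apply to the point x, -y, -z); pixel columns grow to the right and rows downward; lengths in m; the calibration is good to about 2 mm. A picture is of the moment at which its call begins.
- env.sign_off(): hands the job in, once; it reports no verdict.
The state is a dict: "time_s": time; "qpos": joint angles; "joint_velocities": joint speeds; "effort": joint torques, N m; "tool_pos": TCP position; "tool_rot": TCP orientation; "force": force on the tool from outside, world axes, zero at the start; "wrist_torque": the same for the moment, N m; "grip_width": finger opening in m.
Only numpy, scipy, OpenCV 4.12 (cv2) and the standard library are available. Lean on these libraries where they do the work, as an engineer would, in place of code of your own. Each camera call takes 0.05 s, during which the arm holds its last target.

## Working session

There is one attempt and no reset: what is moved stays moved. The work goes in short steps, Python scripts to look and compute and a shell command to move; the robot and the scene stay as the last step left them, time stands still between calls to the robot, and variables do not carry over. Pictures are saved under pics/ and viewed, and the job is handed in when it is done.

```bash
ls; mkdir -p pics
python3 - <<'E'
from cell import env
import cv2,numpy as np
o=env.get_obs();print({k:np.round(v,4) if not isinstance(v,dict) else v for k,v in o.items()}, env.tip_reach)
for n in("scene","top"):
    c=env.read_camera(n);cv2.imwrite(f"pics/{n}0.png",c["img"][:,:,::-1])
    print(n,c.keys(),c["vertical_fov"],c["cx"],c["cy"],c["world_to_cam"].round(3).tolist(),[ (k,v) for k,v in c.items() if k not in("img","range_z","world_to_cam")])
E
```

```text
pics
{'time_s': np.float64(0.0), 'qpos': array([66.3544, 18.4378, -4.0158, 83.1764,  1.2939, 78.5403, -3.2592]), 'joint_velocities': array([ 0.0686, -0.0648,  0.036 ,  0.0074,  0.0334, -0.0285, -0.1136]), 'effort': array([-5.00000e-04, -4.91297e+01, -4.04200e-01, -3.12532e+01,
       -6.40000e-02,  4.37000e-02,  2.00000e-04]), 'tool_pos': array([ 0.2688, -0.5912,  0.2355]), 'tool_rot': array([-1.798906e+02,  4.700000e-03,  2.445620e+01]), 'force': array([0.9136, 1.3439, 0.1343]), 'wrist_torque': array([-0.0105,  0.0671, -0.0446]), 'grip_width': np.float64(0.0871)} 0.014
scene dict_keys(['img', 'range_z', 'vertical_fov', 'cx', 'cy', 'world_to_cam']) 50.87948900259672 254.04261829807143 192.0019873329449 [[-0.513, 0.858, 0.013, 0.233], [-0.628, -0.386, 0.676, 0.271], [0.585, 0.339, 0.737, -1.612], [0.0, 0.0, 0.0, 1.0]] [('vertical_fov', 50.87948900259672), ('cx', 254.04261829807143), ('cy', 192.0019873329449)]
top dict_keys(['img', 'range_z', 'vertical_fov', 'cx', 'cy', 'world_to_cam']) 53.08186222744449 252.40452091868804 193.57168540093102 [[-0.009, -1.0, -0.002, 0.022], [0.988, -0.009, 0.151, -0.495], [-0.151, -0.001, 0.988, -1.123], [0.0, 0.0, 0.0, 1.0]] [('vertical_fov', 53.08186222744449), ('cx', 252.40452091868804), ('cy', 193.57168540093102)]
```

View pics/scene0.png

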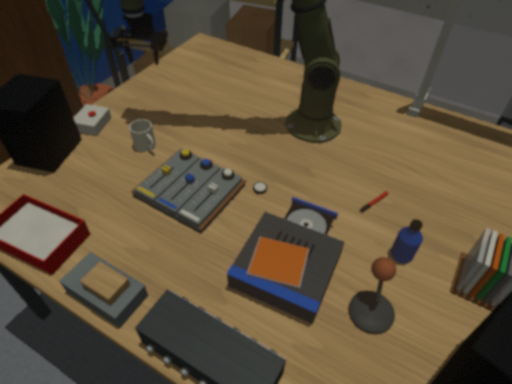

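View pics/top0.png

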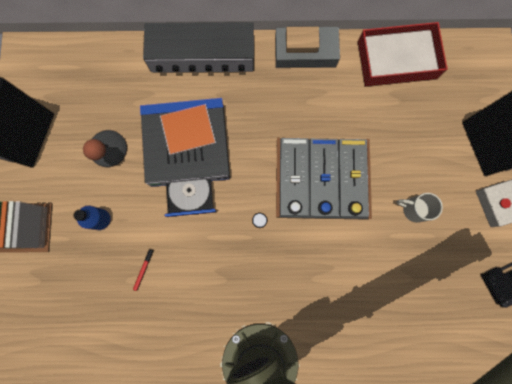

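The top view (camera up = +x, right = -y) shows the tray's blue front at about (190,212), the blue fader at (325,178) in the middle strip, the blue button at (326,208), and the stopwatch at (260,220). The player is on the left. I'll measure these in both views.

```bash
cat > h.py <<'E'
from cell import env
import cv2,numpy as np
def cam(n):
    c=env.read_camera(n);c["f"]=192/np.tan(np.radians(c["vertical_fov"]/2));c["T"]=np.linalg.inv(c["world_to_cam"]);return c
def ray(c,u,v):
    d=np.array([(u-c["cx"])/c["f"],-(v-c["cy"])/c["f"],-1.]);return c["T"][:3,3],c["T"][:3,:3]@d
def plane(c,u,v,z):
    o,d=ray(c,u,v);return o+d*(z-o[2])/d[2]
def pt(c,u,v):
    o,d=ray(c,u,v);return o+d*c["range_z"][int(round(v)),int(round(u))]
def cloud(c):
    v,u=np.mgrid[:384,:512];r=c["range_z"]
    p=np.stack([(u-c["cx"])/c["f"]*r,-(v-c["cy"])/c["f"]*r,-r],-1)
    return p@c["T"][:3,:3].T+c["T"][:3,3]
def blobs(c,name,mask,amin=12):
    n,l,s,ce=cv2.connectedComponentsWithStats(mask.astype(np.uint8))
    P=cloud(c)
    for i in range(1,n):
        if s[i,4]>=amin:
            q=P[(l==i)&(c["range_z"]>0)]
            print(name,"px",ce[i].round(1),"box",s[i,:4],"n",s[i,4],"med",np.median(q,0).round(4))
E
python3 - <<'E'
from h import *
for n in("top","scene"):
    c=cam(n);h=cv2.cvtColor(c["img"],cv2.COLOR_RGB2HSV)
    H,S,V=h[...,0],h[...,1],h[...,2]
    blobs(c,n+" blue",(H>105)&(H<130)&(S>130)&(V>60))
    blobs(c,n+" yel",(H>20)&(H<35)&(S>150)&(V>100))
    P=cloud(c)
    print("desk z pts",[P[v,u].round(4).tolist() for u,v in([(100,300),(400,300),(260,100),(250,250)] if n=="top" else [(100,120),(230,90),(340,170)])])
    cv2.imwrite(f"pics/{n}_crop.png",cv2.resize(c["img"][80:240,130:390] if n=="top" else c["img"][130:330,120:360],None,fx=3,fy=3,interpolation=cv2.INTER_CUBIC)[:,:,::-1][:600,:800])
E
```

```text
top blue px [178.7 106.1] box [141  99  82  16] n 575 med [0.7596 0.2491 0.0765]
top blue px [324.3 141.9] box [313 141  22   3] n 60 med [ 0.6534 -0.207   0.041 ]
top blue px [325.  177.3] box [321 174   9   7] n 54 med [ 0.5383 -0.198   0.0655]
top blue px [325.4 207. ] box [321 202  10  10] n 78 med [ 0.4496 -0.1975  0.0614]
top blue px [ 91.  218.2] box [ 78 207  25  22] n 327 med [0.4155 0.4722 0.1046]
top blue px [190.5 212. ] box [166 209  49   7] n 138 med [0.4384 0.1984 0.0636]
desk z pts [[0.1826, 0.4781, -0.0021], [0.1751, -0.42, 0.0018], [0.8068, -0.0096, 0.002], [0.3269, 0.0267, -0.0008]]
scene blue px [112.5  13.8] box [104   0  20  31] n 381 med [-0.6924 -1.8363 -0.2518]
scene blue px [165.5   0.5] box [159   0  13   3] n 24 med [-1.2421 -1.8312 -0.3447]
scene blue px [85.  10.9] box [84  6  4 12] n 23 med [-0.4709 -1.8324 -0.1474]
scene blue px [137.4  53.4] box [135  51   6   7] n 17 med [-0.8421 -1.8359 -0.6206]
scene blue px [101.6  68.8] box [95 52 14 30] n 218 med [-0.4761 -1.8359 -0.5715]
scene blue px [205.6 162.1] box [203 160   7   5] n 26 med [ 0.4534 -0.1932  0.0598]
scene blue px [189.2 177. ] box [186 175   7   5] n 29 med [ 0.5426 -0.1955  0.0638]
scene blue px [167.4 203.1] box [160 199  15   9] n 33 med [ 0.653 -0.199  0.039]
scene blue px [410.7 238.2] box [400 229  21  17] n 215 med [0.4438 0.4946 0.1033]
scene blue px [275.3 289.5] box [229 266  90  46] n 971 med [0.759  0.2479 0.0741]
scene yel px [185.2 151.7] box [182 149   8   6] n 35 med [ 0.4477 -0.2833  0.0596]
scene yel px [165.7 168.2] box [162 166   8   5] n 29 med [ 0.5503 -0.2861  0.0639]
scene yel px [145.2 191.2] box [138 187  16   9] n 36 med [ 0.6493 -0.2941  0.0389]
desk z pts [[0.459, -0.6852, 0.0418], [-0.0266, -0.4105, 0.0003], [0.1828, 0.1952, -0.0035]]
```

View pics/top_crop.png

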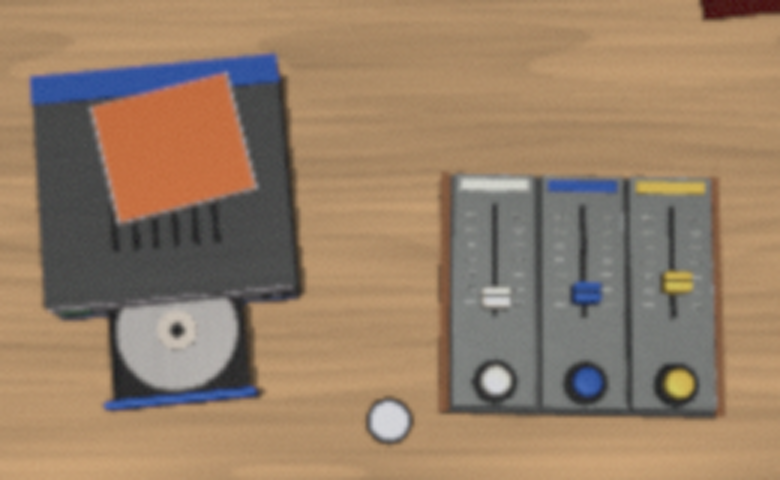

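View pics/scene_crop.png

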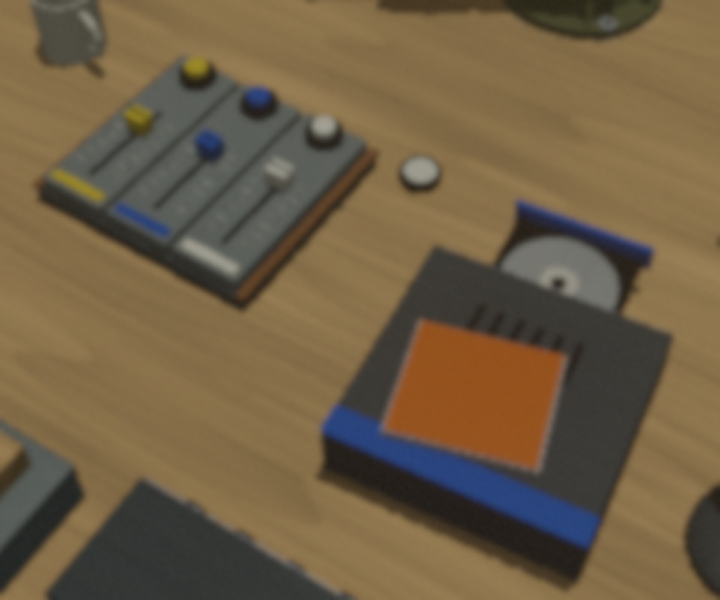

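Run:
```python
from h import *
for n in("top","scene"):
    c=cam(n);h=cv2.cvtColor(c["img"],cv2.COLOR_RGB2HSV)
    H,S,V=h[...,0],h[...,1],h[...,2]
    B=(H>105)&(H<130)&(S>110)&(V>50);Y=(H>20)&(H<35)&(S>140)&(V>90)
    def ce(M,x0,x1,y0,y1):
        v,u=np.nonzero(M[y0:y1,x0:x1]);return u.mean()+x0,v.mean()+y0
    if n=="top":
        R=dict(by=(Y,345,368,200,216,.058),fy=(Y,345,368,165,182,.066),bb=(B,315,336,198,216,.058),fb=(B,315,336,170,185,.066),lb=(B,310,338,136,148,.04))
        M=B[200:225,160:222]; v,u=np.nonzero(M);u=u+160;v=v+200
        (cx,cy),wh,a=cv2.minAreaRect(np.c_[u,v].astype(np.float32));print("rect",cx,cy,wh,a)
        l=cv2.fitLine(np.c_[u,v].astype(np.float32),cv2.DIST_L2,0,.01,.01).ravel()
        g=lambda x:l[3]+(x-l[2])*l[1]/l[0]
        a,b=[plane(c,x,g(x),.064) for x in(u.min()-.5,u.max()+.5)]
        print("tray top line",a.round(4),b.round(4),"len",np.linalg.norm(a-b),"mid",((a+b)/2).round(4),"yaw",np.degrees(np.arctan2(-(a-b)[0],(a-b)[1])))
        P=cloud(c)
        m=(abs(P[...,2]-.075)<.012)&(P[...,1]>.08)&(P[...,1]<.40)&(P[...,0]<.8)&(P[...,0]>.5);m=m.astype(np.uint8)
        n_,L,s,_=cv2.connectedComponentsWithStats(m);k=1+s[1:,4].argmax()
        v,u=np.nonzero(L==k);q=np.array([plane(c,x,y,.075)[:2] for x,y in zip(u,v)],np.float32)
        r=cv2.minAreaRect(q);print("player top",r,cv2.boxPoints(r).round(3).tolist())
        m=((P[...,2]>.03)&(P[...,2]<.05)&(P[...,1]<-.03)&(P[...,1]>-.38)&(P[...,0]<.7)&(P[...,0]>.38)).astype(np.uint8)
        n_,L,s,_=cv2.connectedComponentsWithStats(m);k=1+s[1:,4].argmax()
        v,u=np.nonzero(L==k);q=np.array([plane(c,x,y,.04)[:2] for x,y in zip(u,v)],np.float32)
        r=cv2.minAreaRect(q);print("strips",r,cv2.boxPoints(r).round(3).tolist())
    else:
        R=dict(by=(Y,180,192,146,157,.058),fy=(Y,160,172,163,173,.066),bb=(B,200,212,157,167,.058),fb=(B,184,196,172,182,.066),lb=(B,155,178,195,210,.04))
    for k,(M,x0,x1,y0,y1,z) in R.items():
        e=ce(M,x0,x1,y0,y1);print(n,k,np.round(e,1),plane(c,*e,z).round(4))
```

```text
rect 189.9950408935547 211.9504852294922 (3.4826302528381348, 48.35881042480469) 84.2894058227539
tray top line [0.4321 0.2728 0.064 ] [0.4449 0.1293 0.064 ] len 0.14402661786891072 mid [0.4385 0.2011 0.064 ] yaw 5.086053925134047
player top ((0.6534378528594971, 0.22173874080181122), (0.24612079560756683, 0.25059905648231506), 5.14864444732666) [[0.5199999809265137, 0.33500000834465027], [0.5419999957084656, 0.0860000029206276], [0.7870000004768372, 0.1080000028014183], [0.7649999856948853, 0.3580000102519989]]
strips ((0.5479511618614197, -0.10963210463523865), (0.08370476961135864, 0.23978997766971588), 88.2203369140625) [[0.4269999861717224, -0.14800000190734863], [0.6660000085830688, -0.1550000011920929], [0.6690000295639038, -0.07199999690055847], [0.42899999022483826, -0.06400000303983688]]
top by [356.6 206.7] [ 0.4502 -0.2892  0.058 ]
top fy [354.9 173.7] [ 0.5477 -0.287   0.066 ]
top bb [325.5 206.9] [ 0.4502 -0.1975  0.058 ]
top fb [325.  177.1] [ 0.5383 -0.1981  0.066 ]
top lb [323.4 141.6] [ 0.6546 -0.2021  0.04  ]
scene by [185.2 151.6] [ 0.4457 -0.2855  0.058 ]
scene fy [165.3 168.4] [ 0.5531 -0.2845  0.066 ]
scene bb [205.6 162.1] [ 0.4516 -0.1944  0.058 ]
scene fb [189.2 177.2] [ 0.5445 -0.1927  0.066 ]
scene lb [167.3 203. ] [ 0.6527 -0.1998  0.04  ]
```

Tray plate centre is about (0.4385, 0.201) with yaw about 5°. Its measured length of 144 mm against 150 mm is consistent with mask erosion. The player top measures 246x251 mm, fascia middle at (0.531, 0.2105). Both views put the blue button near (0.451, -0.196), the blue cap near (0.540, -0.196) and the strip yaw near -1.5°. I'm closing the jaws, turning to yaw 5° and moving off.

```bash
python3 -m pendant '[{"rz":6.5,"jaw":0},{"rz":6.5,"jaw":0},{"rz":6.5,"jaw":0},{"tx":19.6,"ty":-22.7,"jaw":0},{"tx":19.6,"ty":-22.7,"jaw":0},{"tx":19.6,"ty":-22.7,"jaw":0},{"tx":19.6,"ty":-22.7,"jaw":0},{"tx":19.6,"ty":-22.7,"jaw":0},{"tx":19.6,"ty":-22.7,"jaw":0},{"tx":19.6,"ty":-22.7,"jaw":0},{"tx":19.6,"ty":-22.7,"jaw":0},{"tx":19.6,"ty":-22.7,"jaw":0},{"tx":19.6,"ty":-22.7,"jaw":0},{"tx":19.6,"ty":-22.7,"jaw":0},{"tx":19.6,"ty":-22.7,"jaw":0},{"jaw":0}]' 20
```

```text
invalid input at $[0]: expected keys rx, ry, rz, tx, ty, tz, jaw
```

```bash
python3 -m pendant '[{"rx":0,"ry":0,"rz":6.5,"tx":0,"ty":0,"tz":0,"jaw":0},{"rx":0,"ry":0,"rz":6.5,"tx":0,"ty":0,"tz":0,"jaw":0},{"rx":0,"ry":0,"rz":6.5,"tx":0,"ty":0,"tz":0,"jaw":0},{"rx":0,"ry":0,"rz":0,"tx":19.6,"ty":-22.7,"tz":0,"jaw":0},{"rx":0,"ry":0,"rz":0,"tx":19.6,"ty":-22.7,"tz":0,"jaw":0},{"rx":0,"ry":0,"rz":0,"tx":19.6,"ty":-22.7,"tz":0,"jaw":0},{"rx":0,"ry":0,"rz":0,"tx":19.6,"ty":-22.7,"tz":0,"jaw":0},{"rx":0,"ry":0,"rz":0,"tx":19.6,"ty":-22.7,"tz":0,"jaw":0},{"rx":0,"ry":0,"rz":0,"tx":19.6,"ty":-22.7,"tz":0,"jaw":0},{"rx":0,"ry":0,"rz":0,"tx":19.6,"ty":-22.7,"tz":0,"jaw":0},{"rx":0,"ry":0,"rz":0,"tx":19.6,"ty":-22.7,"tz":0,"jaw":0},{"rx":0,"ry":0,"rz":0,"tx":19.6,"ty":-22.7,"tz":0,"jaw":0},{"rx":0,"ry":0,"rz":0,"tx":19.6,"ty":-22.7,"tz":0,"jaw":0},{"rx":0,"ry":0,"rz":0,"tx":19.6,"ty":-22.7,"tz":0,"jaw":0},{"rx":0,"ry":0,"rz":0,"tx":19.6,"ty":-22.7,"tz":0,"jaw":0},{"rx":0,"ry":0,"rz":0,"tx":0,"ty":0,"tz":0,"jaw":0}]' 20
```

```text
time_s: 1.63
tool_pos: [0.4844, -0.2926, 0.2369]
tool_rot: [-179.8, -0.2, 5.5]
force: [0.7, 2.0, 0.3]
grip_width: 0.0009
```

```bash
python3 -m pendant '[{"rx":0,"ry":0,"rz":0,"tx":-2.4,"ty":-29.2,"tz":0,"jaw":0},{"rx":0,"ry":0,"rz":0,"tx":-2.4,"ty":-29.2,"tz":0,"jaw":0},{"rx":0,"ry":0,"rz":0,"tx":-2.4,"ty":-29.2,"tz":0,"jaw":0},{"rx":0,"ry":0,"rz":0,"tx":-2.4,"ty":-29.2,"tz":0,"jaw":0},{"rx":0,"ry":0,"rz":0,"tx":-2.4,"ty":-29.2,"tz":0,"jaw":0},{"rx":0,"ry":0,"rz":0,"tx":-2.4,"ty":-29.2,"tz":0,"jaw":0},{"rx":0,"ry":0,"rz":0,"tx":-2.4,"ty":-29.2,"tz":0,"jaw":0},{"rx":0,"ry":0,"rz":0,"tx":-2.4,"ty":-29.2,"tz":0,"jaw":0},{"rx":0,"ry":0,"rz":0,"tx":-2.4,"ty":-29.2,"tz":0,"jaw":0},{"rx":0,"ry":0,"rz":0,"tx":-2.4,"ty":-29.2,"tz":0,"jaw":0},{"rx":0,"ry":0,"rz":0,"tx":-2.4,"ty":-29.2,"tz":0,"jaw":0},{"rx":0,"ry":0,"rz":0,"tx":-2.4,"ty":-29.2,"tz":0,"jaw":0},{"rx":0,"ry":0,"rz":0,"tx":-2.4,"ty":-29.2,"tz":0,"jaw":0},{"rx":0,"ry":0,"rz":0,"tx":-2.4,"ty":-29.2,"tz":0,"jaw":0},{"rx":0,"ry":0,"rz":0,"tx":-2.4,"ty":-29.2,"tz":0,"jaw":0},{"rx":0,"ry":0,"rz":0,"tx":-2.4,"ty":-29.2,"tz":0,"jaw":0},{"rx":0,"ry":0,"rz":0,"tx":-2.4,"ty":-29.2,"tz":0,"jaw":0},{"rx":0,"ry":0,"rz":0,"tx":0,"ty":0,"tz":0,"jaw":0},{"rx":0,"ry":0,"rz":0,"tx":0,"ty":0,"tz":0,"jaw":0}]'
python3 - <<'E'
from h import *
print(env.get_obs()['qpos'].round(1),env.get_obs()['tool_pos'])
c=cam("top");cv2.imwrite("pics/top1.png",cv2.resize(c["img"][80:280,100:360],None,fx=3,fy=3)[:,:,::-1])
E
```

```text
time_s: 3.22
tool_pos: [0.3959, 0.1923, 0.2367]
tool_rot: [180.0, -0.0, 5.2]
force: [-0.4, -0.6, 0.4]
grip_width: 0.0003
[  20.8   -8.2  -45.3  109.7   -6.    76.2 -107.6] [0.39587322 0.19232578 0.23671482]
```

View pics/top1.png

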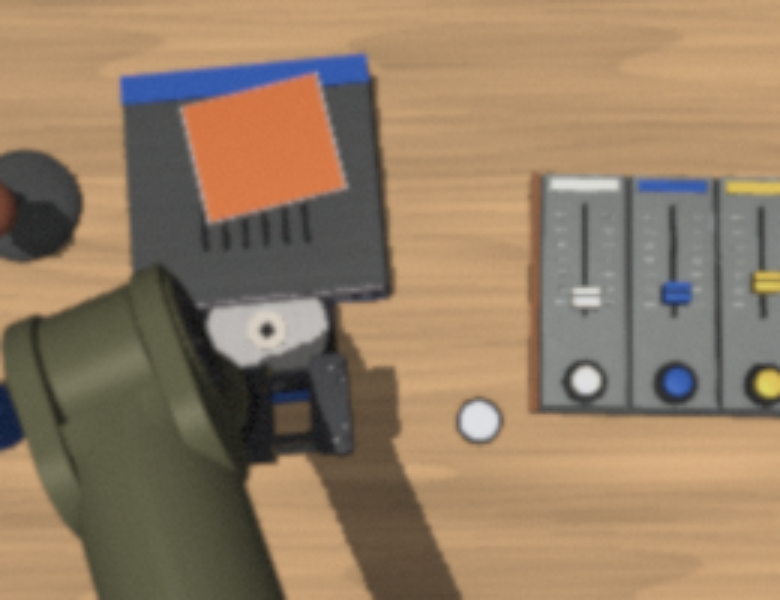

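The gripper stands just in front of the tray; the blue plate shows at (290,395) in the crop. The forearm passes near the flask at the left edge, so I'll descend partway and check.

```bash
python3 -m pendant '[{"rx":0,"ry":0,"rz":0,"tx":0,"ty":0,"tz":20,"jaw":0},{"rx":0,"ry":0,"rz":0,"tx":0,"ty":-2,"tz":20,"jaw":0},{"rx":0,"ry":0,"rz":0,"tx":0,"ty":-2,"tz":20,"jaw":0},{"rx":0,"ry":0,"rz":0,"tx":0,"ty":-2,"tz":20,"jaw":0},{"rx":0,"ry":0,"rz":0,"tx":0,"ty":0,"tz":20,"jaw":0},{"rx":0,"ry":0,"rz":0,"tx":0,"ty":0,"tz":0,"jaw":0},{"rx":0,"ry":0,"rz":0,"tx":0,"ty":0,"tz":0,"jaw":0}]'
python3 - <<'E'
from h import *
print(env.get_obs()['qpos'].round(1),env.get_obs()['tool_pos'])
c=cam("top");P=cloud(c)
cv2.imwrite("pics/top2.png",cv2.resize(c["img"][80:280,60:320],None,fx=3,fy=3)[:,:,::-1])
m=(P[...,0]>.1)&(P[...,0]<.5)&(P[...,1]>.1)&(P[...,1]<.5)&(P[...,2]>.17)
q=P[m];print("min/max z of arm by y");
for y in np.arange(.1,.5,.04):
    k=q[(q[:,1]>=y)&(q[:,1]<y+.04)]
    if len(k):print(y.round(2),len(k),k.min(0).round(3),k.max(0).round(3))
s=cam("scene");cv2.imwrite("pics/scene2.png",cv2.resize(s["img"][100:300,200:460],None,fx=3,fy=3)[:,:,::-1])
E
```

```text
time_s: 3.85
tool_pos: [0.3955, 0.1954, 0.136]
tool_rot: [180.0, 0.1, 4.8]
force: [-0.8, -1.0, 1.1]
grip_width: 0.0007
[  19.8   -1.3  -48.3  117.1   -1.1   63.9 -113.2] [0.3955137  0.19544366 0.13597981]
min/max z of arm by y
0.1 3675 [0.147 0.1   0.199] [0.44  0.14  0.652]
0.14 2961 [0.212 0.14  0.197] [0.453 0.18  0.609]
0.18 1404 [0.29  0.18  0.214] [0.451 0.22  0.568]
0.22 341 [0.355 0.22  0.496] [0.427 0.252 0.548]
```

View pics/scene2.png

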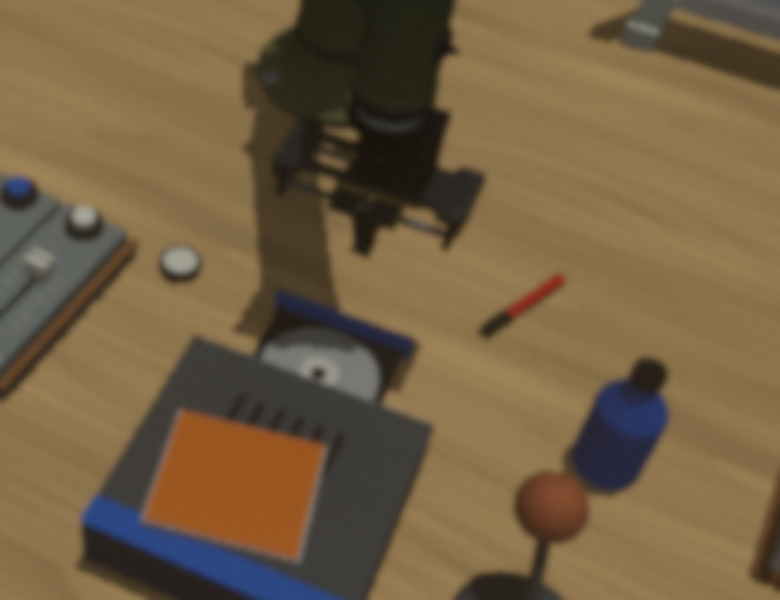

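The arm is high and the flask and marker are clear. Descending to fingertip height of 45 mm.

```bash
python3 -m pendant '[{"rx":0,"ry":0,"rz":0,"tx":0,"ty":0,"tz":20,"jaw":0},{"rx":0,"ry":0,"rz":0,"tx":0,"ty":-1,"tz":20,"jaw":0},{"rx":0,"ry":0,"rz":0,"tx":0,"ty":-1,"tz":20,"jaw":0},{"rx":0,"ry":0,"rz":0,"tx":0,"ty":0,"tz":17,"jaw":0},{"rx":0,"ry":0,"rz":0,"tx":0,"ty":0,"tz":0,"jaw":0},{"rx":0,"ry":0,"rz":0,"tx":0,"ty":0,"tz":0,"jaw":0},{"rx":0,"ry":0,"rz":0,"tx":5,"ty":0,"tz":0,"jaw":0},{"rx":0,"ry":0,"rz":0,"tx":5,"ty":0,"tz":0,"jaw":0},{"rx":0,"ry":0,"rz":0,"tx":5,"ty":0,"tz":0,"jaw":0}]'
python3 - <<'E'
from h import *
print(env.get_obs()['qpos'].round(1),env.get_obs()['tool_pos'])
E
```

```text
time_s: 4.7
tool_pos: [0.4125, 0.2005, 0.061]
tool_rot: [180.0, -0.2, 4.9]
force: [-0.4, -0.2, 0.4]
grip_width: 0.0001
[  17.1    9.   -48.5  119.3    8.3   54.8 -121. ] [0.41251882 0.20046307 0.06095845]
```

```bash
python3 -m pendant '[{"rx":0,"ry":0,"rz":0,"tx":5,"ty":0,"tz":0.2,"jaw":0},{"rx":0,"ry":0,"rz":0,"tx":5,"ty":0,"tz":0.2,"jaw":0},{"rx":0,"ry":0,"rz":0,"tx":4,"ty":0,"tz":0.2,"jaw":0},{"rx":0,"ry":0,"rz":0,"tx":4,"ty":0,"tz":0,"jaw":0},{"rx":0,"ry":0,"rz":0,"tx":4,"ty":0,"tz":0,"jaw":0},{"rx":0,"ry":0,"rz":0,"tx":4,"ty":0,"tz":0,"jaw":0},{"rx":0,"ry":0,"rz":0,"tx":4,"ty":0,"tz":0,"jaw":0},{"rx":0,"ry":0,"rz":0,"tx":4,"ty":0,"tz":0,"jaw":0}]'
```

```text
time_s: 5.37
tool_pos: [0.4445, 0.2033, 0.0587]
tool_rot: [180.0, 0.0, 5.0]
force: [-2.8, 0.5, 0.8]
grip_width: 0.0005
```

```bash
python3 -m pendant '[{"rx":0,"ry":0,"rz":0,"tx":5,"ty":0,"tz":0,"jaw":0},{"rx":0,"ry":0,"rz":0,"tx":5,"ty":0,"tz":0,"jaw":0},{"rx":0,"ry":0,"rz":0,"tx":5,"ty":0,"tz":0,"jaw":0},{"rx":0,"ry":0,"rz":0,"tx":5,"ty":0,"tz":0,"jaw":0},{"rx":0,"ry":0,"rz":0,"tx":5,"ty":0,"tz":0,"jaw":0},{"rx":0,"ry":0,"rz":0,"tx":5,"ty":0,"tz":0,"jaw":0},{"rx":0,"ry":0,"rz":0,"tx":5,"ty":0,"tz":0,"jaw":0},{"rx":0,"ry":0,"rz":0,"tx":4,"ty":0,"tz":0,"jaw":0},{"rx":0,"ry":0,"rz":0,"tx":3,"ty":0,"tz":0,"jaw":0},{"rx":0,"ry":0,"rz":0,"tx":2,"ty":0,"tz":0,"jaw":0},{"rx":0,"ry":0,"rz":0,"tx":2,"ty":0,"tz":0,"jaw":0},{"rx":0,"ry":0,"rz":0,"tx":0,"ty":0,"tz":0,"jaw":0}]'
python3 - <<'E'
from h import *
for i in range(3):
  c=cam("scene")
  print(env.get_obs()['tool_pos'].round(4),env.get_obs()['force'].round(1))
cv2.imwrite("pics/scene3.png",cv2.resize(c["img"][150:300,220:370],None,fx=4,fy=4)[:,:,::-1])
E
```

```text
time_s: 6.37
tool_pos: [0.4909, 0.2071, 0.059]
tool_rot: [180.0, -0.0, 4.9]
force: [-1.5, 0.3, -0.3]
grip_width: 0.0007
[0.4909 0.207  0.0591] [-0.8  0.1 -0.2]
[0.4909 0.207  0.0591] [-0.3  1.  -0.6]
[0.4909 0.207  0.0592] [-0.4  0.4 -0.6]
```

View pics/scene3.png

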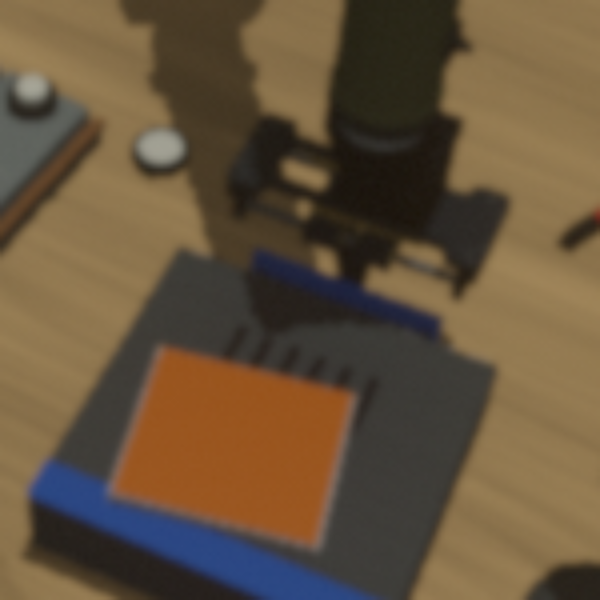

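The blue plate is now close to the fascia, at (345,290) in the crop. I'll continue in small steps and watch the force.

```bash
python3 -m pendant '[{"rx":0,"ry":0,"rz":0,"tx":3,"ty":0,"tz":0,"jaw":0},{"rx":0,"ry":0,"rz":0,"tx":3,"ty":0,"tz":0,"jaw":0},{"rx":0,"ry":0,"rz":0,"tx":2,"ty":0,"tz":0,"jaw":0},{"rx":0,"ry":0,"rz":0,"tx":2,"ty":0,"tz":0,"jaw":0},{"rx":0,"ry":0,"rz":0,"tx":1,"ty":0,"tz":0,"jaw":0},{"rx":0,"ry":0,"rz":0,"tx":1,"ty":0,"tz":0,"jaw":0}]'; python3 -m pendant '[{"rx":0,"ry":0,"rz":0,"tx":1,"ty":0,"tz":0,"jaw":0},{"rx":0,"ry":0,"rz":0,"tx":1,"ty":0,"tz":0,"jaw":0}]'
```

```text
time_s: 7.02
tool_pos: [0.5025, 0.2081, 0.0589]
tool_rot: [180.0, -0.0, 4.9]
force: [-2.1, -0.4, 0.7]
grip_width: 0.0004
time_s: 7.18
tool_pos: [0.5043, 0.2083, 0.0589]
tool_rot: [180.0, 0.0, 5.0]
force: [-1.4, -1.4, 0.8]
grip_width: -0.0001
```

```bash
python3 -m pendant '[{"rx":0,"ry":0,"rz":0,"tx":1,"ty":0,"tz":0,"jaw":0},{"rx":0,"ry":0,"rz":0,"tx":1,"ty":0,"tz":0,"jaw":0}]'
```

```text
time_s: 7.35
tool_pos: [0.5063, 0.2084, 0.0589]
tool_rot: [180.0, 0.0, 5.0]
force: [-1.5, -0.9, 1.5]
grip_width: 0.0005
```

```bash
python3 -m pendant '[{"rx":0,"ry":0,"rz":0,"tx":1,"ty":0,"tz":0,"jaw":0},{"rx":0,"ry":0,"rz":0,"tx":1,"ty":0,"tz":0,"jaw":0}]'
```

```text
time_s: 7.52
tool_pos: [0.5083, 0.2086, 0.0589]
tool_rot: [180.0, 0.0, 5.0]
force: [-2.6, -0.2, 0.6]
grip_width: 0.0004
```

```bash
python3 -m pendant '[{"rx":0,"ry":0,"rz":0,"tx":1,"ty":0,"tz":0,"jaw":0}]'
```

```text
time_s: 7.6
tool_pos: [0.5093, 0.2087, 0.0589]
tool_rot: [180.0, 0.0, 4.9]
force: [-1.9, -1.3, 1.1]
grip_width: 0.0006
```

```bash
python3 -m pendant '[{"rx":0,"ry":0,"rz":0,"tx":1,"ty":0,"tz":0,"jaw":0}]'
```

```text
time_s: 7.68
tool_pos: [0.5103, 0.2088, 0.0589]
tool_rot: [180.0, 0.0, 4.9]
force: [-2.3, -0.2, 1.5]
grip_width: 0.0004
```

```bash
python3 -m pendant '[{"rx":0,"ry":0,"rz":0,"tx":0.7,"ty":0,"tz":0,"jaw":0}]'
```

```text
time_s: 7.77
tool_pos: [0.511, 0.2089, 0.0589]
tool_rot: [180.0, 0.0, 4.9]
force: [-2.6, -1.3, 1.7]
grip_width: 0.0003
```

```bash
python3 -m pendant '[{"rx":0,"ry":0,"rz":0,"tx":0.7,"ty":0,"tz":0,"jaw":0}]'
```

```text
time_s: 7.85
tool_pos: [0.5117, 0.2089, 0.0589]
tool_rot: [180.0, 0.0, 5.0]
force: [-1.4, -1.5, 1.5]
grip_width: 0.0005
```

```bash
python3 -m pendant '[{"rx":0,"ry":0,"rz":0,"tx":0.7,"ty":0,"tz":0,"jaw":0}]'
```

```text
time_s: 7.93
tool_pos: [0.5124, 0.209, 0.0589]
tool_rot: [180.0, 0.0, 5.0]
force: [-2.3, -1.6, 1.0]
grip_width: 0.0003
```

```bash
python3 -m pendant '[{"rx":0,"ry":0,"rz":0,"tx":0.7,"ty":0,"tz":0,"jaw":0}]'
```

```text
time_s: 8.02
tool_pos: [0.5131, 0.2091, 0.0589]
tool_rot: [180.0, 0.0, 5.0]
force: [-2.7, -1.6, 1.2]
grip_width: 0.0007
```

Run:
```python
from h import *
c=cam("scene");print(env.get_obs()['tool_pos'].round(4),env.get_obs()['force'].round(1))
cv2.imwrite("pics/scene4.png",cv2.resize(c["img"][190:250,260:350],None,fx=8,fy=8,interpolation=cv2.INTER_CUBIC)[:,:,::-1])
```

```text
[0.5132 0.2091 0.0589] [-2.5 -1.4  0.5]
```

View pics/scene4.png

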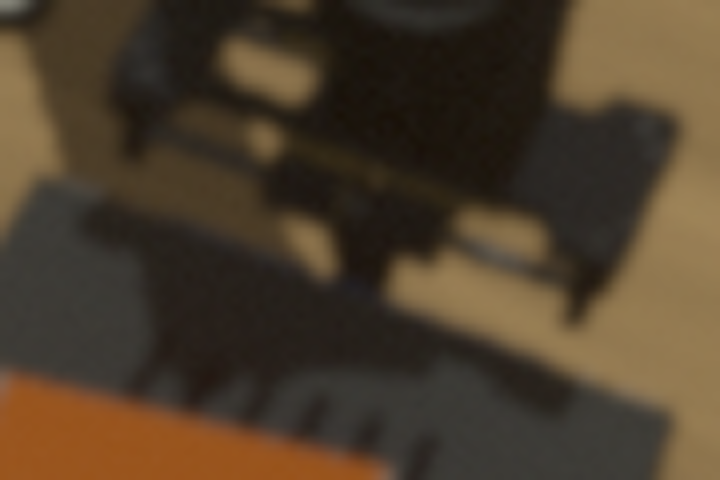

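The plate is almost hidden behind the player's front edge, so it is nearly shut. I'll continue until the force rises.

```bash
python3 -m pendant '[{"rx":0,"ry":0,"rz":0,"tx":0.7,"ty":0,"tz":0,"jaw":0}]'
```

```text
time_s: 8.15
tool_pos: [0.5136, 0.2091, 0.0588]
tool_rot: [180.0, 0.0, 5.0]
force: [-3.4, -1.8, 2.1]
grip_width: 0.0006
```

```bash
python3 -m pendant '[{"rx":0,"ry":0,"rz":0,"tx":0.7,"ty":0,"tz":0,"jaw":0}]'
```

```text
time_s: 8.23
tool_pos: [0.5136, 0.2092, 0.0588]
tool_rot: [180.0, 0.1, 5.0]
force: [-5.6, -1.2, 4.3]
grip_width: 0.0006
```

```bash
python3 -m pendant '[{"rx":0,"ry":0,"rz":0,"tx":0.7,"ty":0,"tz":0,"jaw":0}]'
```

```text
time_s: 8.32
tool_pos: [0.5136, 0.2092, 0.0587]
tool_rot: [180.0, 0.2, 5.0]
force: [-6.8, -1.4, 4.9]
grip_width: 0.0004
```

The tool has stopped at x = 0.5136 with the force rising, which is the hard stop. One more small nudge (still under 10 N), then I retract and rise.

```bash
python3 -m pendant '[{"rx":0,"ry":0,"rz":0,"tx":0.5,"ty":0,"tz":0,"jaw":0},{"rx":0,"ry":0,"rz":0,"tx":0,"ty":0,"tz":0,"jaw":0}]'; python3 -m pendant '[{"rx":0,"ry":0,"rz":0,"tx":-3,"ty":0,"tz":0,"jaw":0},{"rx":0,"ry":0,"rz":0,"tx":-6,"ty":0,"tz":0,"jaw":0},{"rx":0,"ry":0,"rz":0,"tx":-10,"ty":0,"tz":0,"jaw":0},{"rx":0,"ry":0,"rz":0,"tx":-15,"ty":0,"tz":0,"jaw":0},{"rx":0,"ry":0,"rz":0,"tx":-15,"ty":0,"tz":0,"jaw":0},{"rx":0,"ry":0,"rz":0,"tx":0,"ty":0,"tz":-20,"jaw":0},{"rx":0,"ry":0,"rz":0,"tx":0,"ty":0,"tz":-20,"jaw":0},{"rx":0,"ry":0,"rz":0,"tx":0,"ty":0,"tz":-20,"jaw":0},{"rx":0,"ry":0,"rz":0,"tx":0,"ty":0,"tz":-20,"jaw":0},{"rx":0,"ry":0,"rz":0,"tx":0,"ty":0,"tz":-10,"jaw":0},{"rx":0,"ry":0,"rz":0,"tx":0,"ty":0,"tz":0,"jaw":0}]'
```

```text
time_s: 8.48
tool_pos: [0.5136, 0.2092, 0.0586]
tool_rot: [179.9, 0.2, 5.0]
force: [-7.2, -1.9, 4.8]
grip_width: 0.0006
time_s: 9.4
tool_pos: [0.4681, 0.2059, 0.1512]
tool_rot: [-180.0, -0.3, 5.0]
force: [0.2, 0.0, -0.7]
grip_width: 0.0002
```

```bash
python3 -m pendant '[{"rx":0,"ry":0,"rz":6.5,"tx":0,"ty":0,"tz":0,"jaw":0},{"rx":0,"ry":0,"rz":0,"tx":2.8,"ty":25,"tz":0,"jaw":0},{"rx":0,"ry":0,"rz":0,"tx":2.8,"ty":25,"tz":0,"jaw":0},{"rx":0,"ry":0,"rz":0,"tx":2.8,"ty":25,"tz":0,"jaw":0},{"rx":0,"ry":0,"rz":0,"tx":2.8,"ty":25,"tz":0,"jaw":0},{"rx":0,"ry":0,"rz":0,"tx":2.8,"ty":25,"tz":0,"jaw":0},{"rx":0,"ry":0,"rz":0,"tx":2.8,"ty":25,"tz":0,"jaw":0},{"rx":0,"ry":0,"rz":0,"tx":2.8,"ty":25,"tz":0,"jaw":0},{"rx":0,"ry":0,"rz":0,"tx":2.8,"ty":25,"tz":0,"jaw":0},{"rx":0,"ry":0,"rz":0,"tx":2.8,"ty":25,"tz":0,"jaw":0},{"rx":0,"ry":0,"rz":0,"tx":2.8,"ty":25,"tz":0,"jaw":0},{"rx":0,"ry":0,"rz":0,"tx":2.8,"ty":25,"tz":0,"jaw":0},{"rx":0,"ry":0,"rz":0,"tx":2.8,"ty":25,"tz":0,"jaw":0},{"rx":0,"ry":0,"rz":0,"tx":2.8,"ty":25,"tz":0,"jaw":0},{"rx":0,"ry":0,"rz":0,"tx":2.8,"ty":25,"tz":0,"jaw":0},{"rx":0,"ry":0,"rz":0,"tx":2.8,"ty":25,"tz":0,"jaw":0},{"rx":0,"ry":0,"rz":0,"tx":2.8,"ty":25,"tz":0,"jaw":0},{"rx":0,"ry":0,"rz":0,"tx":0,"ty":0,"tz":0,"jaw":0},{"rx":0,"ry":0,"rz":0,"tx":0,"ty":0,"tz":0,"jaw":0}]'
python3 - <<'E'
from h import *
c=cam("top");cv2.imwrite("pics/top5.png",cv2.resize(c["img"][80:240,130:390],None,fx=3,fy=3)[:,:,::-1])
h=cv2.cvtColor(c["img"],cv2.COLOR_RGB2HSV);H,S,V=cv2.split(h)
print("player blue stripe check");blobs(c,"top",(H>105)&(H<130)&(S>130)&(V>60))
c=cam("scene");cv2.imwrite("pics/scene5.png",cv2.resize(c["img"][130:330,120:360],None,fx=3,fy=3)[:,:,::-1])
E
```

```text
time_s: 10.98
tool_pos: [0.4996, -0.1972, 0.1472]
tool_rot: [-179.9, 0.1, -1.7]
force: [0.1, 0.7, 0.4]
grip_width: 0.0006
player blue stripe check
top px [178.6 106.1] box [141  99  82  16] n 576 med [0.7595 0.2499 0.0765]
top px [324.3 141.9] box [313 141  22   3] n 60 med [ 0.6534 -0.2053  0.0407]
top px [187.5 181.8] box [163 179  50   7] n 150 med [0.5283 0.2103 0.0633]
top px [325.4 206.9] box [321 203  10   9] n 69 med [ 0.4494 -0.1964  0.0618]
top px [ 93.5 218.3] box [ 78 207  31  22] n 430 med [0.4169 0.4689 0.1006]
```

View pics/top5.png

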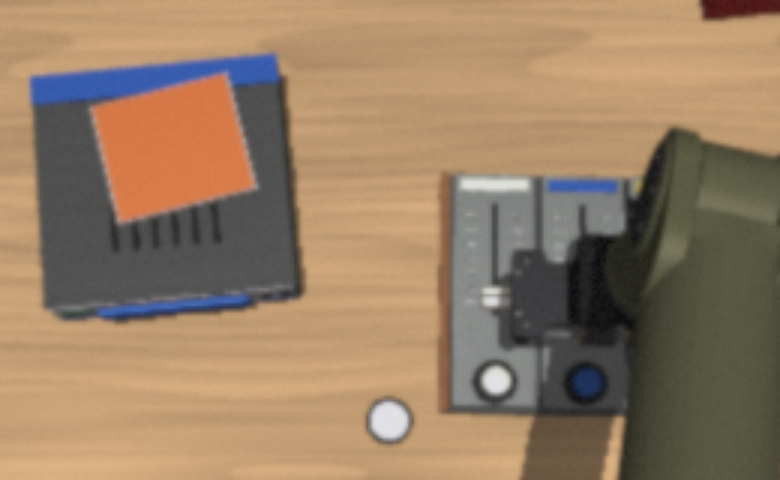

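View pics/scene5.png

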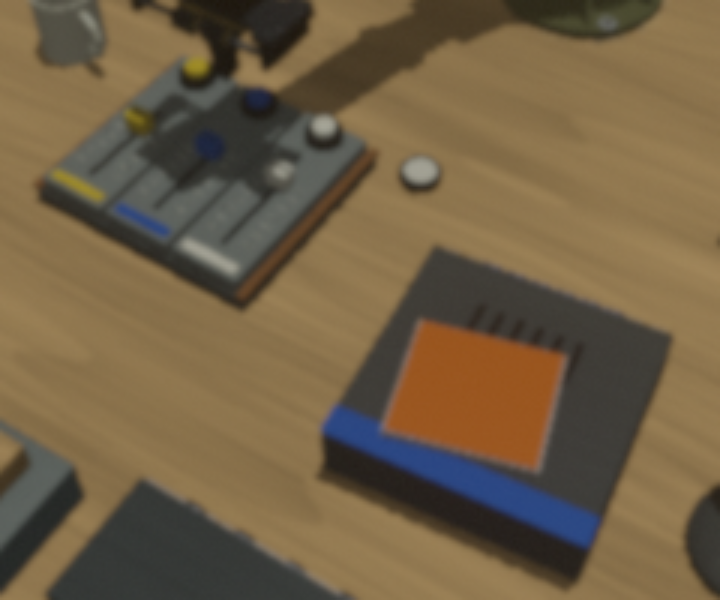

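The tray is shut and the plate sits just in front of the fascia. The player's stripe pixel is unchanged (178.6,106.1), so the player has not moved. Descending between the blue button and the blue cap.

```bash
python3 -m pendant '[{"rx":0,"ry":0,"rz":0,"tx":0,"ty":0,"tz":15,"jaw":0},{"rx":0,"ry":0,"rz":0,"tx":0,"ty":0,"tz":20,"jaw":0},{"rx":0,"ry":0,"rz":0,"tx":0,"ty":0,"tz":20,"jaw":0},{"rx":0,"ry":0,"rz":0,"tx":0,"ty":0,"tz":15,"jaw":0},{"rx":0,"ry":0,"rz":0,"tx":0,"ty":0,"tz":9,"jaw":0},{"rx":0,"ry":0,"rz":0,"tx":0,"ty":0,"tz":0,"jaw":0},{"rx":0,"ry":0,"rz":0,"tx":0,"ty":0,"tz":0,"jaw":0}]';python3 -m pendant '[{"rx":0,"ry":0,"rz":0,"tx":3,"ty":0,"tz":0,"jaw":0},{"rx":0,"ry":0,"rz":0,"tx":4,"ty":0,"tz":0,"jaw":0},{"rx":0,"ry":0,"rz":0,"tx":4,"ty":0,"tz":0,"jaw":0},{"rx":0,"ry":0,"rz":0,"tx":4,"ty":0,"tz":0,"jaw":0},{"rx":0,"ry":0,"rz":0,"tx":4,"ty":0,"tz":0,"jaw":0},{"rx":0,"ry":0,"rz":0,"tx":4,"ty":0,"tz":0,"jaw":0},{"rx":0,"ry":0,"rz":0,"tx":4,"ty":0,"tz":0,"jaw":0},{"rx":0,"ry":0,"rz":0,"tx":4,"ty":0,"tz":0,"jaw":0}]'
python3 - <<'E'
from h import *
c=cam("scene");cv2.imwrite("pics/scene6.png",cv2.resize(c["img"][130:230,120:250],None,fx=6,fy=6)[:,:,::-1])
E
```

```text
time_s: 11.67
tool_pos: [0.5008, -0.195, 0.0699]
tool_rot: [-180.0, 0.0, -1.5]
force: [0.1, 0.3, -0.1]
grip_width: 0.0005
time_s: 12.33
tool_pos: [0.5319, -0.1969, 0.0699]
tool_rot: [180.0, 0.0, -1.6]
force: [-1.2, -0.4, 0.7]
grip_width: 0.0004
```

View pics/scene6.png

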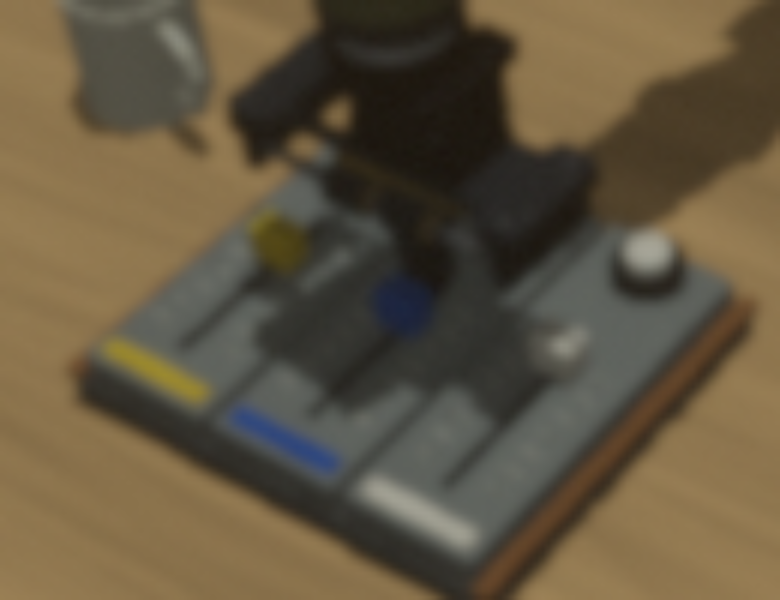

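The fingertip is against the blue cap at (400,300) in the crop. The neighbouring caps are clear. Pushing on.

```bash
python3 -m pendant '[{"rx":0,"ry":0,"rz":0,"tx":5,"ty":0,"tz":0,"jaw":0},{"rx":0,"ry":0,"rz":0,"tx":5,"ty":0,"tz":0,"jaw":0},{"rx":0,"ry":0,"rz":0,"tx":5,"ty":0,"tz":0,"jaw":0},{"rx":0,"ry":0,"rz":0,"tx":5,"ty":0,"tz":0,"jaw":0},{"rx":0,"ry":0,"rz":0,"tx":5,"ty":0,"tz":0,"jaw":0},{"rx":0,"ry":0,"rz":0,"tx":5,"ty":0,"tz":0,"jaw":0},{"rx":0,"ry":0,"rz":0,"tx":5,"ty":0,"tz":0,"jaw":0},{"rx":0,"ry":0,"rz":0,"tx":5,"ty":0,"tz":0,"jaw":0},{"rx":0,"ry":0,"rz":0,"tx":5,"ty":0,"tz":0,"jaw":0},{"rx":0,"ry":0,"rz":0,"tx":5,"ty":0,"tz":0,"jaw":0},{"rx":0,"ry":0,"rz":0,"tx":4,"ty":0,"tz":0,"jaw":0},{"rx":0,"ry":0,"rz":0,"tx":3,"ty":0,"tz":0,"jaw":0},{"rx":0,"ry":0,"rz":0,"tx":2,"ty":0,"tz":0,"jaw":0}]';python3 -m pendant '[{"rx":0,"ry":0,"rz":0,"tx":1,"ty":0,"tz":0,"jaw":0},{"rx":0,"ry":0,"rz":0,"tx":1,"ty":0,"tz":0,"jaw":0},{"rx":0,"ry":0,"rz":0,"tx":1,"ty":0,"tz":0,"jaw":0}]'
```

```text
time_s: 13.47
tool_pos: [0.5912, -0.1983, 0.0699]
tool_rot: [-180.0, -0.0, -1.5]
force: [-1.2, -0.2, -0.6]
grip_width: 0.0002
time_s: 13.72
tool_pos: [0.5937, -0.1984, 0.07]
tool_rot: [180.0, 0.0, -1.5]
force: [-0.5, 0.6, -0.3]
grip_width: 0.0004
```

```bash
python3 -m pendant '[{"rx":0,"ry":0,"rz":0,"tx":1,"ty":0,"tz":0,"jaw":0},{"rx":0,"ry":0,"rz":0,"tx":1,"ty":0,"tz":0,"jaw":0}]'
```

```text
time_s: 13.88
tool_pos: [0.5957, -0.1984, 0.07]
tool_rot: [180.0, 0.0, -1.5]
force: [-0.6, 0.5, -0.5]
grip_width: 0.0004
```

```bash
python3 -m pendant '[{"rx":0,"ry":0,"rz":0,"tx":1,"ty":0,"tz":0,"jaw":0},{"rx":0,"ry":0,"rz":0,"tx":1,"ty":0,"tz":0,"jaw":0}]'
```

```text
time_s: 14.05
tool_pos: [0.5978, -0.1985, 0.07]
tool_rot: [180.0, -0.0, -1.5]
force: [-1.3, 0.3, -0.7]
grip_width: 0.0002
```

```bash
python3 -m pendant '[{"rx":0,"ry":0,"rz":0,"tx":1,"ty":0,"tz":0,"jaw":0},{"rx":0,"ry":0,"rz":0,"tx":1,"ty":0,"tz":0,"jaw":0}]'
```

```text
time_s: 14.22
tool_pos: [0.5993, -0.1985, 0.0699]
tool_rot: [-180.0, 0.1, -1.5]
force: [-4.0, 1.2, 2.3]
grip_width: 0.0005
```

```bash
python3 -m pendant '[{"rx":0,"ry":0,"rz":0,"tx":1,"ty":0,"tz":0,"jaw":0},{"rx":0,"ry":0,"rz":0,"tx":1,"ty":0,"tz":0,"jaw":0}]'
```

```text
time_s: 14.38
tool_pos: [0.5995, -0.1985, 0.0699]
tool_rot: [-180.0, 0.3, -1.6]
force: [-10.0, 2.0, 7.5]
grip_width: 0.0006
```

The fader is at its hard stop (10 N, no further motion). I'll back off, rise, and move over the blue button.

```bash
python3 -m pendant '[{"rx":0,"ry":0,"rz":0,"tx":-4,"ty":0,"tz":0,"jaw":0},{"rx":0,"ry":0,"rz":0,"tx":-8,"ty":0,"tz":0,"jaw":0},{"rx":0,"ry":0,"rz":0,"tx":0,"ty":0,"tz":-15,"jaw":0},{"rx":0,"ry":0,"rz":0,"tx":0,"ty":0,"tz":-20,"jaw":0},{"rx":0,"ry":0,"rz":0,"tx":-20,"ty":0,"tz":-10,"jaw":0},{"rx":0,"ry":0,"rz":0,"tx":-25,"ty":0,"tz":0,"jaw":0},{"rx":0,"ry":0,"rz":0,"tx":-25,"ty":0,"tz":0,"jaw":0},{"rx":0,"ry":0,"rz":0,"tx":-25,"ty":0,"tz":0,"jaw":0},{"rx":0,"ry":0,"rz":0,"tx":-25,"ty":0,"tz":0,"jaw":0},{"rx":0,"ry":0,"rz":0,"tx":-18,"ty":0,"tz":0,"jaw":0},{"rx":0,"ry":0,"rz":0,"tx":0,"ty":0,"tz":0,"jaw":0},{"rx":0,"ry":0,"rz":0,"tx":0,"ty":0,"tz":0,"jaw":0}]'
python3 - <<'E'
from h import *
c=cam("scene");cv2.imwrite("pics/scene7.png",cv2.resize(c["img"][130:230,120:250],None,fx=6,fy=6)[:,:,::-1])
h=cv2.cvtColor(c["img"],cv2.COLOR_RGB2HSV);H,S,V=cv2.split(h)
B=(H>105)&(H<130)&(S>110)&(V>40)
v,u=np.nonzero(B[183:200,160:185]);print("fader",plane(c,u.mean()+160,v.mean()+183,.066).round(4))
E
```

```text
time_s: 15.38
tool_pos: [0.4517, -0.1952, 0.1156]
tool_rot: [179.9, -0.1, -1.6]
force: [0.1, -0.1, 0.4]
grip_width: 0.0006
fader [ 0.6289 -0.1954  0.066 ]
```

View pics/scene7.png

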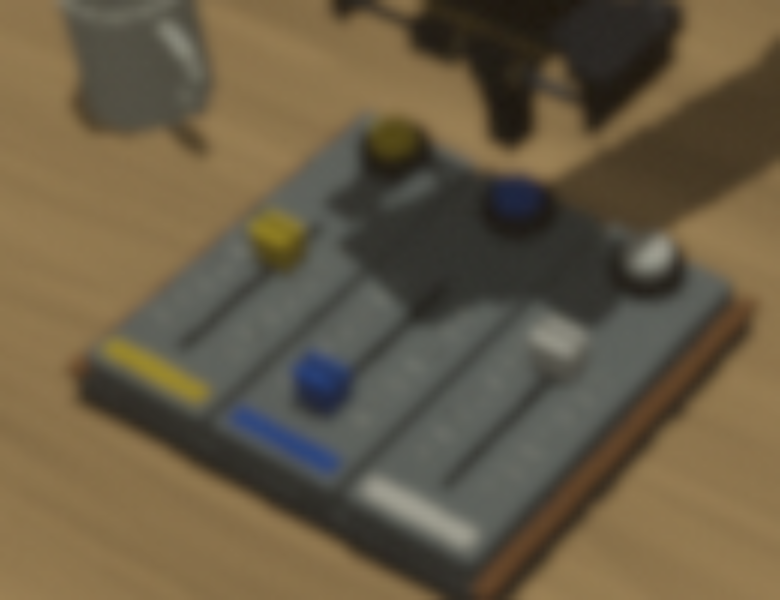

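The blue cap is at the far end of its slot, (322,380) in the crop, and the fingertips are above the blue button at (515,200). Pressing.

```bash
python3 -m pendant '[{"rx":0,"ry":0,"rz":0,"tx":-1,"ty":0,"tz":15,"jaw":0},{"rx":0,"ry":0,"rz":0,"tx":0,"ty":0,"tz":15,"jaw":0},{"rx":0,"ry":0,"rz":0,"tx":0,"ty":0,"tz":8,"jaw":0},{"rx":0,"ry":0,"rz":0,"tx":0,"ty":0,"tz":0,"jaw":0}]';python3 -m pendant '[{"rx":0,"ry":0,"rz":0,"tx":0,"ty":0,"tz":2,"jaw":0},{"rx":0,"ry":0,"rz":0,"tx":0,"ty":0,"tz":2,"jaw":0},{"rx":0,"ry":0,"rz":0,"tx":0,"ty":0,"tz":2,"jaw":0}]';python3 -m pendant '[{"rx":0,"ry":0,"rz":0,"tx":0,"ty":0,"tz":1,"jaw":0},{"rx":0,"ry":0,"rz":0,"tx":0,"ty":0,"tz":1,"jaw":0}]'
```

```text
time_s: 15.77
tool_pos: [0.451, -0.1939, 0.0756]
tool_rot: [-179.9, 0.1, -1.5]
force: [-0.5, 0.6, 0.8]
grip_width: 0.0008
time_s: 16.02
tool_pos: [0.4517, -0.1943, 0.0716]
tool_rot: [180.0, -0.1, -1.5]
force: [-1.0, 1.7, 2.5]
grip_width: 0.0007
time_s: 16.18
tool_pos: [0.4517, -0.1944, 0.0702]
tool_rot: [180.0, -0.1, -1.5]
force: [-2.5, 4.3, 15.3]
grip_width: 0.0008
```

```bash
python3 -m pendant '[{"rx":0,"ry":0,"rz":0,"tx":0,"ty":0,"tz":1,"jaw":0}]'
```

```text
time_s: 16.27
tool_pos: [0.4518, -0.1944, 0.0701]
tool_rot: [180.0, -0.1, -1.5]
force: [-5.2, 4.1, 21.3]
grip_width: 0.0008
```

```bash
python3 -m pendant '[{"rx":0,"ry":0,"rz":0,"tx":0,"ty":0,"tz":1,"jaw":0}]'
```

```text
time_s: 16.35
tool_pos: [0.4518, -0.1944, 0.0699]
tool_rot: [179.9, -0.0, -1.5]
force: [-8.7, 5.7, 28.9]
grip_width: 0.0002
```

It stopped at TCP z = 0.070, where I expected 0.066. I'll ease off a little and look before drawing conclusions.

```bash
python3 -m pendant '[{"rx":0,"ry":0,"rz":0,"tx":0,"ty":0,"tz":-2.5,"jaw":0}]'
python3 - <<'E'
from h import *
c=cam("scene");print(env.get_obs()['tool_pos'],env.get_obs()['force'],env.get_obs()['wrist_torque'])
cv2.imwrite("pics/scene8.png",cv2.resize(c["img"][120:190,160:260],None,fx=8,fy=8,interpolation=cv2.INTER_CUBIC)[:,:,::-1])
E
```

```text
time_s: 16.43
tool_pos: [0.4517, -0.1944, 0.0712]
tool_rot: [180.0, -0.1, -1.5]
force: [-0.6, 2.0, 3.3]
grip_width: 0.0002
[ 0.45182204 -0.19456114  0.07118749] [-1.02083188  2.06605157  3.7329138 ] [ 0.49838357  0.13858579 -0.05281479]
```

View pics/scene8.png

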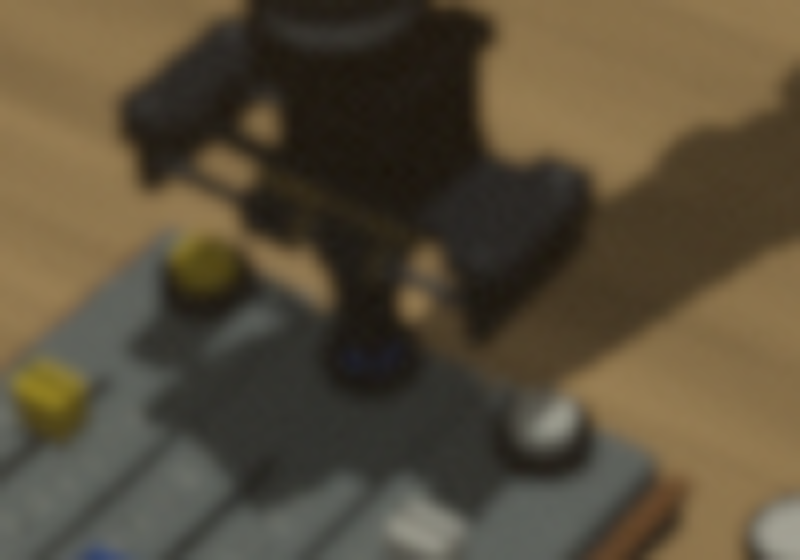

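Only the button is touched, and the force of 3.5 N at z = 0.071 matches the spring near full depth. I'll release in steps and watch where the spring force disappears, which gives the actual travel.

```bash
python3 -m pendant '[{"rx":0,"ry":0,"rz":0,"tx":0,"ty":0,"tz":-1.5,"jaw":0},{"rx":0,"ry":0,"rz":0,"tx":0,"ty":0,"tz":0,"jaw":0}]';python3 -m pendant '[{"rx":0,"ry":0,"rz":0,"tx":0,"ty":0,"tz":-1,"jaw":0},{"rx":0,"ry":0,"rz":0,"tx":0,"ty":0,"tz":0,"jaw":0}]';python3 -m pendant '[{"rx":0,"ry":0,"rz":0,"tx":0,"ty":0,"tz":-1,"jaw":0},{"rx":0,"ry":0,"rz":0,"tx":0,"ty":0,"tz":0,"jaw":0}]';python3 -m pendant '[{"rx":0,"ry":0,"rz":0,"tx":0,"ty":0,"tz":-1,"jaw":0},{"rx":0,"ry":0,"rz":0,"tx":0,"ty":0,"tz":0,"jaw":0}]';python3 -m pendant '[{"rx":0,"ry":0,"rz":0,"tx":0,"ty":0,"tz":-1,"jaw":0},{"rx":0,"ry":0,"rz":0,"tx":0,"ty":0,"tz":0,"jaw":0}]';python3 -m pendant '[{"rx":0,"ry":0,"rz":0,"tx":0,"ty":0,"tz":-2,"jaw":0},{"rx":0,"ry":0,"rz":0,"tx":0,"ty":0,"tz":0,"jaw":0}]'
```

```text
time_s: 16.65
tool_pos: [0.4518, -0.1946, 0.0717]
tool_rot: [180.0, -0.1, -1.5]
force: [1.7, 1.2, 4.9]
grip_width: 0.0008
time_s: 16.82
tool_pos: [0.4515, -0.1948, 0.0723]
tool_rot: [180.0, -0.1, -1.5]
force: [1.7, 0.8, 3.2]
grip_width: 0.0006
time_s: 16.98
tool_pos: [0.4511, -0.1949, 0.0731]
tool_rot: [180.0, -0.0, -1.6]
force: [1.8, 0.7, 2.3]
grip_width: 0.0003
time_s: 17.15
tool_pos: [0.4507, -0.1949, 0.074]
tool_rot: [180.0, 0.0, -1.6]
force: [0.8, 0.3, 1.7]
grip_width: 0.0006
time_s: 17.32
tool_pos: [0.4505, -0.1949, 0.0749]
tool_rot: [180.0, 0.0, -1.6]
force: [1.1, 0.3, 2.2]
grip_width: 0.0007
time_s: 17.48
tool_pos: [0.4501, -0.1946, 0.0767]
tool_rot: [-180.0, 0.1, -1.6]
force: [-0.7, 0.0, -0.1]
grip_width: 0.0005
```

The spring force vanishes near z = 0.076, with the hard bottom at 0.070. That is the full 6 mm of travel, so the button was bottomed, and it has come back up. I'll rise clear and check everything.

```bash
python3 -m pendant '[{"rx":0,"ry":0,"rz":0,"tx":0,"ty":0,"tz":-15,"jaw":0},{"rx":0,"ry":0,"rz":0,"tx":0,"ty":0,"tz":-25,"jaw":0},{"rx":0,"ry":0,"rz":0,"tx":0,"ty":0,"tz":-30,"jaw":0},{"rx":0,"ry":0,"rz":0,"tx":0,"ty":0,"tz":-30,"jaw":0},{"rx":0,"ry":0,"rz":0,"tx":0,"ty":0,"tz":-20,"jaw":0},{"rx":0,"ry":0,"rz":0,"tx":-3,"ty":25,"tz":0,"jaw":0},{"rx":0,"ry":0,"rz":0,"tx":-3,"ty":30,"tz":0,"jaw":0},{"rx":0,"ry":0,"rz":0,"tx":-3,"ty":30,"tz":0,"jaw":0},{"rx":0,"ry":0,"rz":0,"tx":-3,"ty":30,"tz":0,"jaw":0},{"rx":0,"ry":0,"rz":0,"tx":-3,"ty":30,"tz":0,"jaw":0},{"rx":0,"ry":0,"rz":0,"tx":-3,"ty":30,"tz":0,"jaw":0},{"rx":0,"ry":0,"rz":0,"tx":-3,"ty":30,"tz":0,"jaw":0},{"rx":0,"ry":0,"rz":0,"tx":-3,"ty":25,"tz":0,"jaw":0},{"rx":0,"ry":0,"rz":0,"tx":0,"ty":0,"tz":0,"jaw":0},{"rx":0,"ry":0,"rz":0,"tx":0,"ty":0,"tz":0,"jaw":0}]'
python3 - <<'E'
from h import *
for n in("top","scene"):
    c=cam(n);h=cv2.cvtColor(c["img"],cv2.COLOR_RGB2HSV);H,S,V=cv2.split(h)
    blobs(c,n+" blue",(H>105)&(H<130)&(S>130)&(V>60),20)
    blobs(c,n+" yel",(H>20)&(H<35)&(S>150)&(V>100))
    cv2.imwrite(f"pics/{n}9.png",c["img"][:,:,::-1]) if n=="scene" else cv2.imwrite(f"pics/{n}9.png",cv2.resize(c["img"][80:240,130:390],None,fx=3,fy=3)[:,:,::-1])
print(env.get_obs()["qpos"].round(1))
E
```

```text
time_s: 18.73
tool_pos: [0.4189, -0.4249, 0.1957]
tool_rot: [-179.9, 0.1, -1.7]
force: [0.2, -0.0, 0.3]
grip_width: 0.0001
top blue px [178.6 106.1] box [141  99  82  16] n 578 med [0.7595 0.2495 0.0764]
top blue px [324.4 141.9] box [313 141  22   3] n 59 med [ 0.6535 -0.2072  0.041 ]
top blue px [324.7 150.8] box [321 148   9   7] n 52 med [ 0.6181 -0.2009  0.0655]
top blue px [187.5 181.8] box [163 179  50   7] n 149 med [0.5286 0.2115 0.0634]
top blue px [325.5 206.9] box [321 202  10  10] n 79 med [ 0.4495 -0.1969  0.062 ]
top blue px [ 91.2 218.3] box [ 78 207  26  22] n 336 med [0.4156 0.4716 0.1053]
scene blue px [111.8  15.3] box [103   0  20  33] n 415 med [-0.6839 -1.8365 -0.2595]
scene blue px [166.5   1. ] box [163   0   9   4] n 23 med [-1.2546 -1.8323 -0.3526]
scene blue px [84.8 10.8] box [83  6  4 12] n 28 med [-0.478  -1.8378 -0.1486]
scene blue px [77.3 57.4] box [71 37 15 46] n 97 med [-0.3121 -1.8382 -0.3943]
scene blue px [126.   53.8] box [119  47  12  17] n 58 med [-0.7306 -1.8371 -0.5715]
scene blue px [101.8  68.8] box [95 52 15 30] n 254 med [-0.4787 -1.8352 -0.5723]
scene blue px [205.6 162. ] box [203 160   7   5] n 27 med [ 0.4529 -0.193   0.0593]
scene blue px [173.  192.6] box [170 190   7   6] n 33 med [ 0.6247 -0.1965  0.0632]
scene blue px [167.4 203.1] box [160 199  15   9] n 33 med [ 0.652  -0.2002  0.0381]
scene blue px [410.7 238.2] box [401 229  20  17] n 216 med [0.443  0.4948 0.1036]
scene blue px [275.2 289.5] box [229 266  90  46] n 970 med [0.759  0.2481 0.0739]
scene yel px [185.3 151.4] box [182 148   8   7] n 39 med [ 0.4463 -0.2848  0.059 ]
scene yel px [165.7 168.3] box [162 166   8   6] n 30 med [ 0.5496 -0.2862  0.0632]
scene yel px [145.2 191.2] box [138 187  16   9] n 36 med [ 0.6488 -0.2939  0.0389]
[ 58.3  14.2 -18.4  93.7   4.6  73.  -52.4]
```

View pics/top9.png

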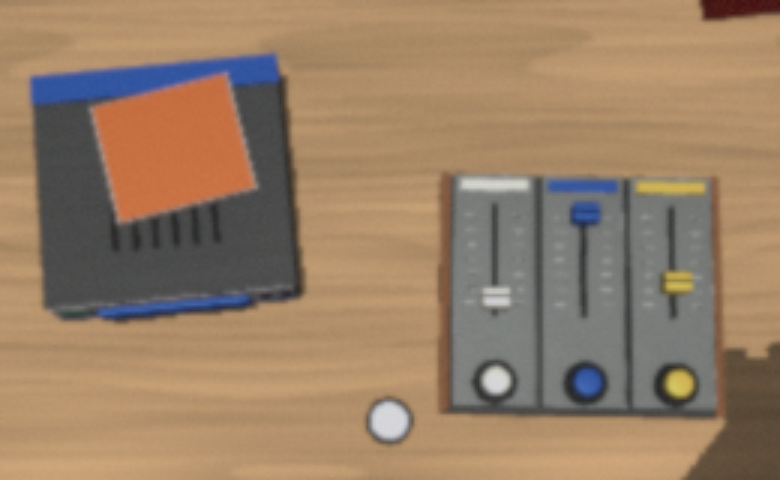

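View pics/scene9.png

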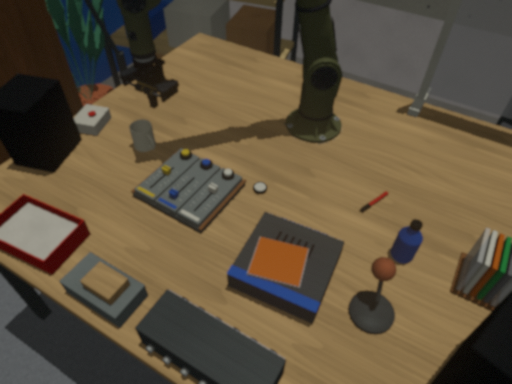

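The tray is shut, the blue fader is at the top, the blue button is up, and the others look unchanged. The mug at (143,135) looks darker than before, perhaps from the arm's shadow, so I'll zoom in on it.

Run:
```python
from h import *
a=cv2.imread("pics/scene0.png")[100:170,100:170];c=cam("scene");b=c["img"][100:170,100:170,::-1]
cv2.imwrite("pics/mug.png",cv2.resize(np.hstack([a,b]),None,fx=5.5,fy=5.5))
P=cloud(c);m=(P[...,2]>.02)&(P[...,2]<.12)&(P[...,0]>.35)&(P[...,0]<.55)&(P[...,1]<-.4)&(P[...,1]>-.6)
print(P[m].min(0),P[m].max(0),m.sum())
```

```text
[ 0.40529676 -0.52218589  0.02010237] [ 0.48878341 -0.40844041  0.09274555] 588
```

View pics/mug.png

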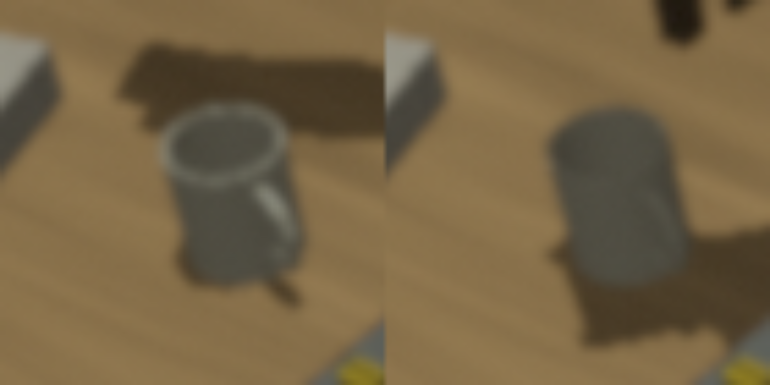

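The mug is in the same place and only shaded by the arm. The robot touches nothing, so I'm handing in.

```bash
python3 -c "
from cell import env
print(env.get_obs()['joint_velocities'].round(2)); print(env.sign_off())"
```

```text
[-0.26 -0.47 -0.26 -0.03  0.2  -0.2   0.01]
the job is handed in; nothing more can be done
None
```

The job is done in the order asked and handed in at about 19 s, with the arm clear of everything.

- **Tray:** I pushed it to its hard stop with about 7 N. The player's stripe sits at the same pixel as before, so the player did not move.
- **Blue fader:** I pushed it to its upper stop, where about 10 N gave no further motion. The cap is at about x = 0.62 m, at the far end of its slot in both views.
- **Blue button:** I pressed it to its hard bottom, peaking near 29 N, then released it. The spring force vanished about 6 mm higher, and the button looks up again in the pictures.
- **Bystanders:** In the last pictures the yellow and white channels and the disc case, stopwatch, mug, flask, marker and microphone are where they were. The mug looked darker, but that was only the arm's shadow.

One check disagreed: the button bottomed at a TCP height of 70 mm, where I had expected 66 mm. The contact and release heights still gave the full 6 mm of travel, so I took this as a height offset. The two cameras also differed by about 5 mm at the faders, which did not matter because I pushed both to their stops by force.

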